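# Find the full sweet tin by feel

## Task

Three look-alike tins have just been packed from the sweets drawer, and one holds far more than the others. Push the drawer fully home first; then lift each tin a few centimetres straight up off the board to feel its weight, one after another from the robot's left to its right, and finish while holding the heaviest upright, still and at least 15 cm above the counter for the customer to see. The other two must end standing back on the spots they came from; do not tip any tin over, and leave the other goods alone. The program finishes while still holding the tin: do not put it down.

Things in the scene. Friction and masses are not known exactly. Their poses are not given: they have to be found in the camera images.
- tin_a: One of three look-alike closed plain steel tins: smooth cylinder 64 mm across, 110 mm high, flush lid. Origin at the centre of its underside, z up its axis. Starts upright on one of the board's spots; which one varies. The tins weigh 0.12 to 0.47 kg; one is at least 0.13 kg heavier than either other, and only its weight tells which.
- tin_b: One of three look-alike closed plain steel tins: smooth cylinder 64 mm across, 110 mm high, flush lid. Origin at the centre of its underside, z up its axis. Starts upright on one of the board's spots; which one varies. The tins weigh 0.12 to 0.47 kg; one is at least 0.13 kg heavier than either other, and only its weight tells which.
- tin_c: One of three look-alike closed plain steel tins: smooth cylinder 64 mm across, 110 mm high, flush lid. Origin at the centre of its underside, z up its axis. Starts upright on one of the board's spots; which one varies. The tins weigh 0.12 to 0.47 kg; one is at least 0.13 kg heavier than either other, and only its weight tells which.
- board: Fixed pale wooden board, 110 mm (x) by 400 mm (y), 12 mm thick; origin at the centre of its underside. Three cork spots in a row along its y, 135 mm apart; +y is the robot's left.
- spot_left (a point): Centre of the board's cork spot at the +y end, the robot's left, on the board's top, 12 mm above the counter. The spot is 82 mm across; a tin stands within 6 mm of its centre.
- spot_middle (a point): Centre of the board's cork spot at the middle, on the board's top, 12 mm above the counter. The spot is 82 mm across; a tin stands within 6 mm of its centre.
- spot_right (a point): Centre of the board's cork spot at the -y end, the robot's right, on the board's top, 12 mm above the counter. The spot is 82 mm across; a tin stands within 6 mm of its centre.
- chest: Fixed wooden counter-top chest with one sweets drawer, 220 mm deep (x), 200 mm wide (y), 100 mm high; origin at the centre of its underside. The drawer slides along its x axis: out to its -x (towards the robot), home to its +x.
- chest_drawer0 (a joint): How far the drawer stands out, m: 0 is fully home. It starts 0.05 to 0.09 m out, slides with light friction and stays where it is left.
- chest_drawer0_handle (a point): Middle of the grip of the drawer's horizontal brass bar handle (along the chest's y, 100 mm long), 35 mm out from the drawer's front, 62 mm above the counter. It moves with the drawer.
- pastilles: Bystander, to be left alone: flat round white tin lying on the counter in front of the board, 68 mm across, 22 mm high; origin at the centre of its underside.
- lollipop: Bystander, to be left alone: red and white disc lollipop lying in front of the board, disc 60 mm across and 10 mm thick with origin under its centre, stick to its -y, 117 mm from the centre to its end.
- jar: Bystander, to be left alone: amber glass jar with a steel cap behind the board, 72 mm across, 110 mm high; origin at the centre of its underside.
- carton: Bystander, to be left alone: plain cardboard carton standing behind the board, 35 x 85 x 80 mm high; origin at the centre of its underside.
- bell: Bystander, to be left alone: brass counter bell on a dark wooden foot, 84 mm across, 53 mm high; origin at the centre of its underside.
- scoop: Bystander, to be left alone: aluminium sweets scoop with a wooden handle lying on the counter, about 160 mm long, 30 mm high, origin near its middle.
- canister: Bystander, to be left alone: clear glass jar with a white cap, 68 mm across, 100 mm high; origin at the centre of its underside.
There are look-alikes about, which are no part of the job. What is shaped like the tin_c but green or red is not meant.

How it is judged:
By the outcome, as a careful person would: the job done as asked, in the order asked, and still so for the second after the job is handed in, while the arm keeps its last pose, push and grip.
It also fails if it takes over 72 s, if anything falls off the work surface, if the arm or the gripper's body presses on something with over 40 N, if the wrist force passes 120 N, or if a joint passes its speed limit or range.

## Robot

A 7-joint arm with a two-finger parallel gripper is mounted at the origin on the work surface. World frame = base frame: x ahead of the robot, y to its left, z up, the work surface at z = 0. Lengths are in m, angles in rad, forces in N, time in s.
With the tool pointing down it reaches from about 0.425 to 0.875 m from the base axis. Payload 8.4 kg.
Tool frame: the origin (TCP) lies between the finger pads; the fingertips stand r.nose_length ahead of it and the grasp point (between the pads) lies 5 mm behind it (r.nose_length is the distance from the TCP to the fingertips, in m); z points along the fingers, y is the line along which they close (so a half turn about z gives the same grasp; the last joint's range is limited). The gripper opens to 85 mm and grips with 20 to 120 N. Pads are 22 mm wide; open, the fingers measure 114 mm over their backs; the gripper's body (76 mm by 85 mm) begins 54 mm behind the grasp point. The pads swing forward as they close: fully open they stand 13 mm farther back than shut.
Start: joints at [1.062, 0.333, 0.04, 1.465, -0.013, 1.343, -0.059], TCP at [0.259, -0.596, 0.245] pointing down, gripper open.
Joint ranges: [-2.58, 2.58], [-0.38, 2.09], [-1.3, 1.39], [0.25, 2.4], [-1.5, 4.64], [0.08, 2.09], [-2.65, 2.65]. Speed limits (rad/s): [2.22, 2.22, 2.79, 2.79, 3.14, 3.14, 3.14].

## Interface

Orientations are given as a unit quaternion [w, x, y, z].
In Python, from rig import r gives the robot as it stands.
- The arm moves only by the tool apply_moves, never from a script. Its argument "increments" is a list that holds one entry, the list of rows, each a list of 7 numbers: the shift along the tool's x, y, z in mm, then the turn, a rotation vector about the tool's x, y, z in rad, then the closure, from 0 (fully open) to 1 (shut). In form: [[[x, y, z, rx, ry, rz, claw], ...]]. A call has exactly 10 rows; each row shifts and turns the commanded pose from where the row before left it, along the tool's axes as they then stand; what a row does not reach is not made up. A row lasts 1/8 s, in which the tool goes at most 62.5 mm and 10.7 degrees, less where a joint would pass 70% of its speed; a pose out of reach is approached as far as the arm can. A call is refused whole if a number of a shift passes 62.5 or a number of a turn 0.188, either way. A call with a gripper value outside its range is refused whole. The fingers move at their own pace and stop on an object; the grip force is fixed at half the most. Time passes only in rows, so rows that do not move let the fingers close, or fill a call up. It gives the time, the measured TCP pose, the force, the opening and the grip force at its end, in the units of the state.
- r.observe(): the state, without advancing time (a new reading comes with each control period).
- r.grab_frame(name): name is "side" or "top" or "wrist"; returns (picture, depth): 384x512x3 uint8, red, green, blue; 384x512 float32, m along the optical axis (not along the pixel's ray), 0 where there is no reading.
- r.camera_model(name): a dict with "fx", "fy", "cx", "cy" (pixels), "extrinsics" (4x4, takes a point from world to camera coordinates); the wrist camera has in their place "mount" (4x4, takes a point from camera to tool coordinates, whose origin is the TCP and whose axes are the flange's). Camera axes: x right, y up, looking along -z (the intrinsics and any distortion apply to the point x, -y, -z); pixel columns grow to the right and rows downward; lengths in m; the calibration is good to about 2 mm. A picture is of the moment at which its call begins: read the wrist's pose just before it. camera_model takes no time and is no camera call.
- r.sign_off(): hands the job in; it is judged then, once.
Trained networks look in the newest picture that a camera, given by its name, has taken for a name from the list of things; names that differ only in an ending like _2 or _b are one class to them, and where a whole thing is asked for, a point or a joint stands for the part that bears it (a point fixed in the world has none). Each returns a list of dicts, best first, with "conf" (0 to 1); they miss things now and then, are a little off and sometimes report something else, mostly with a low value. They report only what shows in the picture. A call takes as long as a camera call. They do not tell look-alikes from the thing itself.
- r.find_in(camera, label): "extent" ([centre column, centre row, width, height] in pixels, round what is visible of it).
- r.regions_of(camera, label): "region" (384x512 bool, what is visible of it) and "extent" ([centre column, centre row, width, height] in pixels, round what is visible of it).
The state is a dict: "clock": time; "joints": joint angles; "qd": joint speeds; "effort": joint torques, N m; "eef_pos": TCP position; "ee_rot": TCP orientation; "force": force on the tool from outside, world axes, zero at the start; "wrist_torque": the same for the moment, N m; "gripper_width": finger opening in m; "finger_force": force on a finger pad.
Only numpy, scipy, OpenCV 4.12 (cv2) and the standard library are available. Lean on these libraries where they do the work, as an engineer would, in place of code of your own. Each camera call takes 0.05 s, during which the arm holds its last target. There are 200 camera calls.

## Working session

There is one attempt and no reset: what is moved stays moved. The work goes in short steps, Python scripts to look and compute and a tool call to move; the robot and the scene stay as the last step left them, time stands still between calls to the robot, and variables do not carry over. Pictures are saved under pics/ and viewed, at most 10 in all, crops included, and the job is handed in when it is done.

Besides the shell and the picture viewer there is one more tool, called after "Emit:" as a command line: name --argument value ..., lists and objects as JSON in quotes. apply_moves: Moves the arm, as the interface text tells. Its arguments: {"type":"object","properties":{"increments":{"type":"array","items":{"type":"array","items":{"type":"array","items":{"type":"number"}}}}},"required":["increments"]}

```bash
mkdir -p pics; ls; cat > h.py <<'E'
import numpy as np,cv2
from rig import r
def ray(cam,u,v,T=None):
    m=r.camera_model(cam)
    return m
def to_world(cam,u,v,d,pose=None):
    m=r.camera_model(cam)
    p=np.array([(u-m['cx'])/m['fx']*d,-(v-m['cy'])/m['fy']*d,-d,1])
    if cam=='wrist':
        return pose@np.array(m['mount'])@p
    return (np.linalg.inv(np.array(m['extrinsics']))@p)[:3]
def cloud(cam,depth):
    m=r.camera_model(cam); v,u=np.mgrid[:384,:512]; d=depth
    P=np.stack([(u-m['cx'])/m['fx']*d,-(v-m['cy'])/m['fy']*d,-d,np.ones_like(d)],-1)
    return (P@np.linalg.inv(np.array(m['extrinsics'])).T)[...,:3]
def save(n,im): cv2.imwrite('pics/'+n+'.png',cv2.cvtColor(im,cv2.COLOR_RGB2BGR))
E
python3 - <<'E'
from h import *
print(r.observe(),r.nose_length)
for c in('top','side'):
    im,d=r.grab_frame(c); save(c,im); np.save(c+'.npy',d)
    m=r.camera_model(c); print(c,{k:(np.round(v,3).tolist()) for k,v in m.items() if not isinstance(v,str)})
    P=cloud(c,d)
    for l in('tin_a','chest','chest_drawer0_handle','board','jar','carton','bell','scoop','canister','pastilles','lollipop'):
        for o in r.regions_of(c,l):
            if o['conf']<.3: continue
            q=P[o['region']&(d>0)]
            print(l,round(o['conf'],2),np.round(o['extent']),np.round(np.percentile(q,[3,50,97],axis=0),3).tolist() if len(q) else None)
E
```

```text
pics
{'clock': 0.0, 'joints': array([ 1.06180629,  0.3338904 ,  0.03985515,  1.46627169, -0.01341831,
        1.34328021, -0.05850578]), 'qd': array([-6.17755944e-04,  5.91612876e-06,  1.99142361e-03, -1.01323076e-03,
        4.15961388e-04,  8.43852500e-04,  1.71257772e-03]), 'effort': array([-4.45646965e-04, -6.58554411e+01,  1.36515319e+00, -4.05557764e+01,
        1.69047498e-02,  1.25860161e-02, -1.48948374e-05]), 'eef_pos': array([ 0.25879209, -0.59579427,  0.24443402]), 'ee_rot': array([-7.65846074e-04,  9.79083012e-01,  2.03459650e-01, -2.01651735e-04]), 'force': array([ 0.55404237, -0.19374306, -0.08916875]), 'wrist_torque': array([0.03247227, 0.05559123, 0.01371301]), 'finger_force': 0.0, 'gripper_width': 0.08589128900026309} 0.014
top {'fx': 376.058, 'fy': 376.058, 'cx': 253.454, 'cy': 198.141, 'extrinsics': [[0.015, -1.0, 0.005, 0.061], [0.987, 0.016, 0.163, -0.487], [-0.163, 0.002, 0.987, -0.97], [0.0, 0.0, 0.0, 1.0]]}
tin_a 0.95 [272. 188.  27.  32.] [[0.476, -0.004, 0.014], [0.501, 0.026, 0.121], [0.537, 0.054, 0.124]]
tin_a 0.85 [143. 292.  42.  26.] [[0.215, 0.315, 0
[... 3599 characters left out ...]
.  37.] [[0.615, 0.072, 0.006], [0.629, 0.13, 0.059], [0.654, 0.155, 0.08]]
bell 0.82 [182. 314.  39.  37.] [[0.437, 0.441, -0.0], [0.464, 0.482, 0.024], [0.504, 0.51, 0.041]]
bell 0.4 [244. 212.  22.  43.] [[0.468, 0.138, 0.017], [0.488, 0.178, 0.092], [0.522, 0.19, 0.123]]
scoop 0.63 [216. 162.  50.  18.] [[0.664, -0.071, -0.001], [0.758, -0.055, 0.015], [0.811, -0.014, 0.027]]
canister 0.91 [120. 279.  36.  46.] [[0.599, 0.469, 0.008], [0.614, 0.502, 0.073], [0.653, 0.523, 0.1]]
pastilles 0.67 [269. 262.  21.  23.] [[0.347, 0.197, -0.001], [0.371, 0.228, 0.02], [0.412, 0.258, 0.025]]
lollipop 0.83 [284. 223.  24.  34.] [[0.369, 0.022, -0.002], [0.399, 0.113, 0.008], [0.424, 0.141, 0.012]]
```

```bash
python3 - <<'E'
from h import *
a=cv2.imread('pics/top.png');cv2.imwrite('pics/topc.png',cv2.resize(a[80:330,80:440],(792,550),interpolation=cv2.INTER_CUBIC))
P=cloud('top',np.load('top.npy'))
S=cloud('side',np.load('side.npy'))
# tins: lid circles
for n,Q in(('top',P),('side',S)):
  for c in((.495,.29),(.496,.155),(.505,.025)):
    q=Q.reshape(-1,3);k=(np.hypot(q[:,0]-c[0],q[:,1]-c[1])<.05)&(q[:,2]>.114)
    t=q[k]; (x,y),rad=cv2.minEnclosingCircle(t[:,:2].astype(np.float32)); print(n,'tin',x,y,rad,np.median(t[:,2]),np.median(t[:,:2],0))
    b=(np.hypot(q[:,0]-c[0],q[:,1]-c[1])<.055)&(q[:,2]<.02); print('  spot z',np.median(q[b,2]))
  q=Q.reshape(-1,3);k=(q[:,0]>.44)&(q[:,0]<.66)&(q[:,1]<-.14)&(q[:,1]>-.4)&(q[:,2]>.02)
  t=q[k]
  for x in np.arange(.44,.67,.01):
    s=t[(t[:,0]>=x)&(t[:,0]<x+.01)]
    if len(s): print(round(x,2),len(s),np.round(np.percentile(s[:,1:],[2,50,98],axis=0),3).tolist())
E
```

```text
top tin 0.49672210216522217 0.2954976558685303 0.03272010385990143 0.12130867689780678 [0.49546435 0.2944551 ]
  spot z 0.010667989756577567
top tin 0.4989928603172302 0.1546483188867569 0.03246321156620979 0.12131864423827854 [0.49769171 0.15430836]
  spot z 0.010586757711122718
top tin 0.5076237320899963 0.02405202016234398 0.032538432627916336 0.12139890094518763 [0.50677722 0.02378141]
  spot z 0.010455055713226802
0.5 32 [[-0.321, 0.06], [-0.299, 0.064], [-0.263, 0.068]]
0.51 132 [[-0.317, 0.061], [-0.26, 0.066], [-0.216, 0.069]]
0.52 28 [[-0.315, 0.061], [-0.258, 0.065], [-0.218, 0.067]]
0.53 23 [[-0.315, 0.061], [-0.231, 0.064], [-0.225, 0.067]]
0.54 274 [[-0.366, 0.024], [-0.321, 0.063], [-0.228, 0.088]]
0.55 446 [[-0.36, 0.022], [-0.245, 0.084], [-0.177, 0.089]]
0.56 201 [[-0.354, 0.041], [-0.246, 0.084], [-0.176, 0.088]]
0.57 107 [[-0.357, 0.042], [-0.286, 0.074], [-0.185, 0.082]]
0.58 232 [[-0.355, 0.022], [-0.283, 0.05], [-0.189, 0.077]]
0.59 197 [[-0.357, 0.021], [-0.26, 0.05], [-0.19, 0.077]]
0.6 212 [[-0.356, 0.02], [-0.297, 0.044], [-0.19, 0.077]]
0.61 283 [[-0.358, 0
[... 963 characters left out ...]
, 0.022], [-0.316, 0.059], [-0.24, 0.088]]
0.55 299 [[-0.347, 0.021], [-0.225, 0.064], [-0.171, 0.088]]
0.56 84 [[-0.336, 0.024], [-0.179, 0.082], [-0.171, 0.088]]
0.57 29 [[-0.361, 0.024], [-0.186, 0.065], [-0.174, 0.084]]
0.58 58 [[-0.358, 0.023], [-0.19, 0.058], [-0.185, 0.076]]
0.59 76 [[-0.356, 0.021], [-0.215, 0.054], [-0.185, 0.077]]
0.6 92 [[-0.357, 0.022], [-0.28, 0.046], [-0.184, 0.076]]
0.61 125 [[-0.358, 0.024], [-0.28, 0.049], [-0.185, 0.077]]
0.62 95 [[-0.364, 0.022], [-0.253, 0.052], [-0.186, 0.083]]
0.63 182 [[-0.373, 0.027], [-0.303, 0.084], [-0.188, 0.1]]
0.64 250 [[-0.36, 0.023], [-0.245, 0.071], [-0.172, 0.101]]
0.65 189 [[-0.366, 0.021], [-0.259, 0.071], [-0.174, 0.101]]
```

View pics/topc.png

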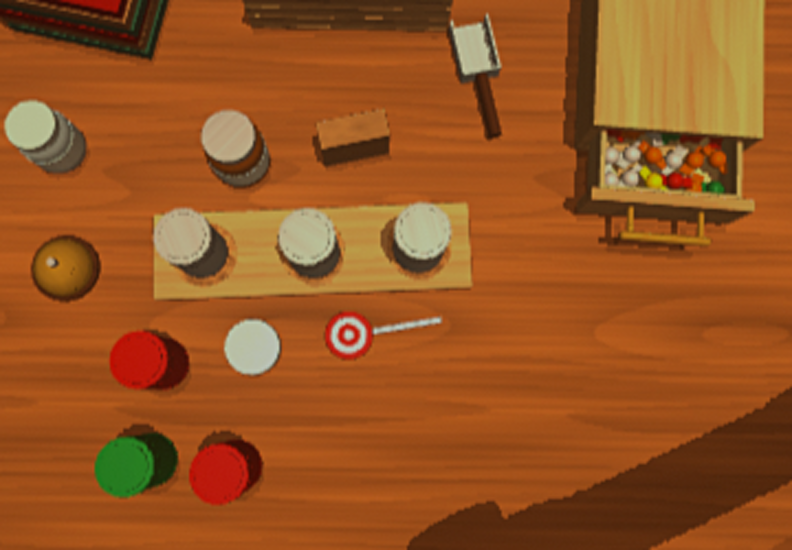

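View pics/side.png

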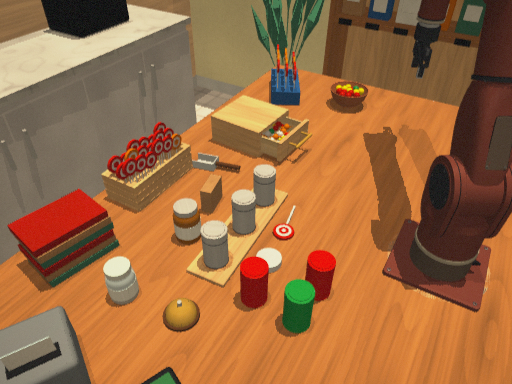

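The steel tins stand on the board (crop pixels (183,237), (307,238), (422,231)). The tin-shaped objects at (138,360), (220,472) in red and (125,465) in green are the decoys to ignore. The drawer is open, with its handle at crop (665,238).

```bash
python3 - <<'E'
from h import *
for c in('top','side'):
    q=cloud(c,np.load(c+'.npy')).reshape(-1,3)
    k=(q[:,0]>.6)&(q[:,1]<-.1)&(q[:,1]>-.5)&(q[:,2]>.096)&(q[:,2]<.104)&(q[:,0]<.95)
    print('chest',cv2.minAreaRect(q[k][:,:2].astype(np.float32)))
    k=(q[:,0]>.48)&(q[:,0]<.527)&(q[:,1]<-.15)&(q[:,1]>-.4)&(q[:,2]>.05)&(q[:,2]<.08)
    print('bar',cv2.minAreaRect(q[k][:,:2].astype(np.float32)),np.percentile(q[k][:,2],[5,50,95]))
    k=(q[:,0]>.53)&(q[:,0]<.58)&(q[:,1]<-.15)&(q[:,1]>-.4)&(q[:,2]>.08)&(q[:,2]<.092)
    print('front',cv2.minAreaRect(q[k][:,:2].astype(np.float32)))
E
```

```text
chest ((0.7387412190437317, -0.2840224504470825), (0.201004758477211, 0.20726393163204193), 86.25919342041016)
bar ((0.5168607234954834, -0.2685476541519165), (0.10796883702278137, 0.019611921161413193), 89.6516342163086) [0.06135936 0.06535363 0.0684539 ]
front ((0.5568459033966064, -0.27149540185928345), (0.19208195805549622, 0.02270548976957798), 83.49372863769531)
chest ((0.7388277649879456, -0.28078460693359375), (0.20563946664333344, 0.20809870958328247), 86.66862487792969)
bar ((0.5167443752288818, -0.26654523611068726), (0.019517933949828148, 0.11086855828762054), 0.11876549571752548) [0.05804945 0.06422077 0.06702307]
front ((0.5572183728218079, -0.26904335618019104), (0.1951500028371811, 0.018243880942463875), 85.40974426269531)
```

Emit:
apply_moves --increments '[[[0,0,0,0,0,0.17,1],[0,0,0,0,0,0.17,1],[0,0,0,0,0,0.15,1],[50,0,0,0,0,0,1],[40,0,0,0,0,0,1],[40,-40,0,0,0,0,1],[40,-40,0,0,0,0,1],[0,-40,0,0,0,0,1],[0,-40,0,0,0,0,1],[0,0,0,0,0,0,1]]]'

```text
clock: 2.45
eef_pos: [0.4429, -0.447, 0.2459]
ee_rot: [-0.0, 0.999, -0.038, 0.001]
force: [-0.2, -0.6, 1.4]
gripper_width: -0.0
finger_force: 0.0
```

Emit:
apply_moves --increments '[[[6,-46,0,0,0,0,1],[0,-46,0,0,0,0,1],[0,-46,0,0,0,0,1],[0,-46,0,0,0,0,1],[0,0,50,0,0,0,1],[0,0,50,0,0,0,1],[0,0,50,0,0,0,1],[0,0,40,0,0,0,1],[0,0,0,0,0,0,1],[0,0,0,0,0,0,1]]]'

```text
clock: 3.7
eef_pos: [0.4628, -0.2684, 0.0569]
ee_rot: [0.0, 0.999, -0.04, 0.001]
force: [0.6, 0.8, 0.7]
gripper_width: 0.0001
finger_force: 0.0
```

Emit:
apply_moves --increments '[[[15,0,0,0,0,0,1],[10,0,0,0,0,0,1],[8,0,0,0,0,0,1],[8,0,0,0,0,0,1],[8,0,0,0,0,0,1],[8,0,0,0,0,0,1],[8,0,0,0,0,0,1],[8,0,0,0,0,0,1],[8,0,0,0,0,0,1],[8,0,0,0,0,0,1]]]'

```text
clock: 4.95
eef_pos: [0.5511, -0.2745, 0.0552]
ee_rot: [-0.0, 0.999, -0.04, -0.0]
force: [-0.5, 0.8, 0.7]
gripper_width: -0.0
finger_force: 0.6
```

```bash
python3 - <<'E'
from h import *
im,d=r.grab_frame('side'); o=r.observe(); print(o['force'],o['eef_pos'])
im2,d2=r.grab_frame('top');save('p1',np.hstack([cv2.resize(im[80:180,200:330],(390,300)),cv2.resize(im2[80:200,320:450],(390,300))]))
E
```

```text
[ 0.74344171 -0.14057637  0.08483402] [ 0.5522725  -0.27443505  0.05540944]
```

View pics/p1.png

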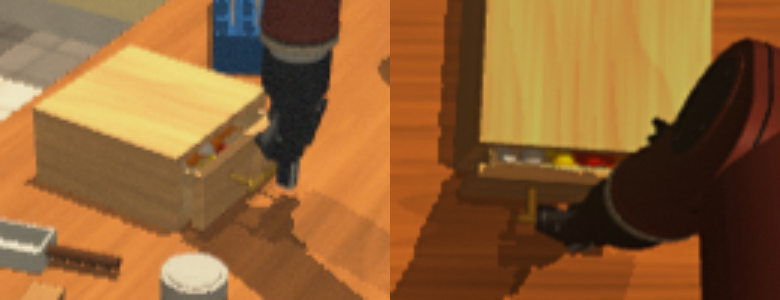

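The drawer is moving in; about 2–3 cm of the gap at picture (200,160) remains.

Emit:
apply_moves --increments '[[[3,0,0,0,0,0,1],[3,0,0,0,0,0,1],[2,0,0,0,0,0,1],[2,0,0,0,0,0,1],[2,0,0,0,0,0,1],[2,0,0,0,0,0,1],[2,0,0,0,0,0,1],[2,0,0,0,0,0,1],[0,0,0,0,0,0,1],[0,0,0,0,0,0,1]]]'

```text
clock: 6.3
eef_pos: [0.5688, -0.2758, 0.0553]
ee_rot: [-0.0, 0.999, -0.04, 0.0]
force: [0.8, 0.6, 0.5]
gripper_width: -0.0002
finger_force: 0.0
```

```bash
python3 - <<'E'
from h import *
im,d=r.grab_frame('side'); q=cloud('side',d).reshape(-1,3)
q2=cloud('top',r.grab_frame('top')[1]).reshape(-1,3)
for q in(q,q2):
    for y in(-.19,-.2):
        k=(abs(q[:,1]-y)<.006)&(q[:,0]>.53)&(q[:,0]<.68)
        t=q[k]; t=t[np.argsort(t[:,0])][::max(1,len(t)//14)]
        print(y,np.round(t[:,[0,2]],3).tolist())
E
```

```text
-0.19 [[0.531, -0.004], [0.545, -0.003], [0.565, -0.003], [0.581, -0.004], [0.594, -0.002], [0.609, -0.003], [0.623, -0.005], [0.624, 0.078], [0.625, 0.051], [0.626, 0.087], [0.629, -0.001], [0.635, 0.087], [0.643, 0.096], [0.651, 0.098], [0.668, 0.099]]
-0.2 [[0.532, -0.001], [0.543, -0.001], [0.558, -0.002], [0.57, 0.003], [0.582, -0.003], [0.596, -0.002], [0.609, -0.003], [0.621, -0.003], [0.623, 0.042], [0.624, 0.062], [0.624, 0.001], [0.626, 0.033], [0.633, 0.086], [0.641, 0.095], [0.65, 0.095], [0.668, 0.096]]
-0.19 [[0.532, -0.0], [0.546, -0.002], [0.561, -0.002], [0.575, -0.001], [0.587, -0.002], [0.599, -0.002], [0.611, -0.003], [0.624, 0.043], [0.625, 0.02], [0.626, -0.006], [0.635, 0.085], [0.643, 0.027], [0.653, 0.099], [0.664, 0.098], [0.677, 0.099]]
-0.2 [[0.531, 0.003], [0.541, -0.002], [0.552, -0.002], [0.566, 0.0], [0.578, 0.001], [0.591, -0.004], [0.605, -0.003], [0.619, -0.001], [0.624, 0.079], [0.625, 0.031], [0.629, 0.087], [0.642, 0.091], [0.649, 0.102], [0.66, 0.101], [0.671, 0.1]]
```

Emit:
apply_moves --increments '[[[1,0,0,0,0,0,1],[1,0,0,0,0,0,1],[1,0,0,0,0,0,1],[1,0,0,0,0,0,1],[1,0,0,0,0,0,1],[1,0,0,0,0,0,1],[0,0,0,0,0,0,1],[0,0,0,0,0,0,1],[0,0,0,0,0,0,1],[0,0,0,0,0,0,1]]]'

```text
clock: 7.65
eef_pos: [0.572, -0.2762, 0.0551]
ee_rot: [-0.001, 0.999, -0.04, -0.003]
force: [-14.0, 4.4, 10.2]
gripper_width: 0.0001
finger_force: 6.9
```

```bash
python3 - <<'E'
from h import *
f=[]
for i in range(2): r.grab_frame('side'); f.append(r.observe()['force'])
print(np.mean(f,0),r.observe()['eef_pos'])
E
```

```text
[-13.66410629   3.99679331  10.2439526 ] [ 0.57194059 -0.27622224  0.05512318]
```

Emit:
apply_moves --increments '[[[-6,0,0,0,0,0,1],[-20,0,0,0,0,0,1],[-30,0,0,0,0,-0.08,1],[0,0,-60,0,0,0,1],[0,0,-60,0,0,0,1],[0,-60,-60,0,0,0,0],[0,-60,0,0,0,0,0],[0,-60,0,0,0,0,0],[0,-60,0,0,0,0,0],[0,0,0,0,0,0,0]]]'

```text
clock: 9.0
eef_pos: [0.5192, -0.0421, 0.2201]
ee_rot: [-0.001, 1.0, 0.004, 0.001]
force: [1.2, -0.7, -0.7]
gripper_width: 0.0853
finger_force: 0.0
```

Emit:
apply_moves --increments '[[[0,-60,0,0,0,0,0],[0,-60,0,0,0,0,0],[0,-60,0,0,0,0,0],[0,-50,0,0,0,0,0],[0,-50,0,0,0,0,0],[0,-50,0,0,0,0,0],[0,0,0,0,0,0,0],[0,0,0,0,0,0,0],[0,0,0,0,0,0,0],[0,0,0,0,0,0,0]]]'

```text
clock: 10.25
eef_pos: [0.5194, 0.281, 0.2197]
ee_rot: [0.0, 1.0, -0.001, 0.0]
force: [0.2, -0.5, 0.3]
gripper_width: 0.0854
finger_force: 0.0
```

```bash
cat > w.py <<'E'
from h import *
from scipy.spatial.transform import Rotation as R
def go(t):
    o=r.observe(); w=o['ee_rot']; M=R.from_quat([w[1],w[2],w[3],w[0]])
    print('pos',o['eef_pos'].round(4),'rv',M.as_matrix()[:,0].round(3),M.as_matrix()[:,2].round(3),'j7',o['joints'][6].round(2))
    print('tool mm',(M.inv().apply(np.array(t)-o['eef_pos'])*1000).round(1))
def force(n=4):
    f=[]
    for i in range(n): r.grab_frame('side'); o=r.observe(); f.append(np.r_[o['force'],o['effort'][[1,3]]])
    print('force',np.mean(f,0).round(2),'sd',np.std(f,0).round(2),'pos',o['eef_pos'].round(4),'w',o['gripper_width'],o['finger_force'],o['clock'])
E
python3 - <<'E'
from w import *
go([.4965,.297,.17])
im2,d2=r.grab_frame('top');im,d=r.grab_frame('side');save('p2',np.hstack([cv2.resize(im[80:180,200:330],(390,300)),cv2.resize(im2[80:200,320:450],(390,300))]))
q=cloud('top',d2).reshape(-1,3)
for y in(-.2,-.3):
        k=(abs(q[:,1]-y)<.006)&(q[:,0]>.6)&(q[:,0]<.68)&(q[:,2]>.02)
        t=q[k]; t=t[np.argsort(t[:,0])][::max(1,len(t)//14)]
        print(y,np.round(t[:,[0,2]],3).tolist())
E
```

```text
pos [0.5194 0.281  0.2197] rv [ 1.    -0.002  0.   ] [ 0. -0. -1.] j7 -2.25
tool mm [-23.  -15.9  49.6]
-0.2 [[0.625, 0.056], [0.626, 0.044], [0.627, 0.079], [0.627, 0.078], [0.628, 0.058], [0.631, 0.09], [0.636, 0.082], [0.641, 0.086], [0.642, 0.099], [0.647, 0.099], [0.651, 0.097], [0.656, 0.098], [0.662, 0.097], [0.666, 0.101], [0.671, 0.1], [0.677, 0.101]]
-0.3 [[0.618, 0.047], [0.62, 0.024], [0.62, 0.051], [0.62, 0.077], [0.621, 0.067], [0.627, 0.082], [0.634, 0.087], [0.636, 0.098], [0.641, 0.097], [0.647, 0.097], [0.654, 0.101], [0.659, 0.102], [0.664, 0.101], [0.67, 0.1], [0.676, 0.099]]
```

View pics/p2.png

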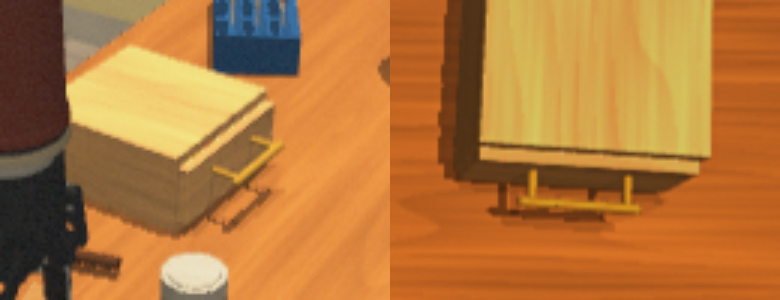

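The drawer is fully home: the panel sits flush against the chest at (180,160), with no gap. The three steel tins on the board were already confirmed in the enlarged crop, so I'm going to the left one.

Emit:
apply_moves --increments '[[[-23,-16,0,0,0,0,0],[0,0,0,0,0,0,0],[0,0,30,0,0,0,0],[0,0,30,0,0,0,0],[0,0,30,0,0,0,0],[0,0,30,0,0,0,0],[0,0,18,0,0,0,0],[0,0,0,0,0,0,0],[0,0,0,0,0,0,0],[0,0,0,0,0,0,0]]]'

```text
clock: 11.6
eef_pos: [0.4966, 0.2987, 0.0828]
ee_rot: [-0.0, 1.0, -0.0, 0.001]
force: [1.5, 0.0, -1.3]
gripper_width: 0.0855
finger_force: 0.0
```

```bash
python3 - <<'E'
from w import *
go([.4965,.297,.08]);force()
E
```

```text
pos [0.4966 0.2987 0.0828] rv [ 1.    -0.     0.002] [ 0.002  0.001 -1.   ] j7 -2.36
tool mm [-0.1  1.7  2.8]
force [  0.17   0.27   0.19 -59.22 -34.68] sd [0.57 0.67 0.15 0.1  0.03] pos [0.4962 0.2984 0.0821] w 0.08556268829199207 0.0 11.8
```

Emit:
apply_moves --increments '[[[0,0,0,0,0,0,1],[0,0,0,0,0,0,1],[0,0,0,0,0,0,1],[0,0,0,0,0,0,1],[0,0,0,0,0,0,1],[0,0,0,0,0,0,1],[0,0,0,0,0,0,1],[0,0,0,0,0,0,1],[0,0,0,0,0,0,1],[0,0,0,0,0,0,1]]]'

```text
clock: 13.05
eef_pos: [0.4961, 0.2982, 0.082]
ee_rot: [0.0, 1.0, -0.0, 0.0]
force: [-1.4, -1.0, 5.5]
gripper_width: 0.0631
finger_force: 63.0
```

Emit:
apply_moves --increments '[[[0,0,-5,0,0,0,1],[0,0,-8,0,0,0,1],[0,0,-8,0,0,0,1],[0,0,-8,0,0,0,1],[0,0,-8,0,0,0,1],[0,0,-6,0,0,0,1],[0,0,-2,0,0,0,1],[0,0,0,0,0,0,1],[0,0,0,0,0,0,1],[0,0,0,0,0,0,1]]]'

```text
clock: 14.3
eef_pos: [0.4958, 0.2982, 0.1263]
ee_rot: [0.0, 1.0, -0.0, -0.0]
force: [0.8, 0.4, -1.9]
gripper_width: 0.0629
finger_force: 63.5
```

```bash
python3 - <<'E'
from w import *
force(8)
im,d=r.grab_frame('side'); save('p3',cv2.resize(im[150:300,150:330],(720,600)))
E
```

```text
force [ -0.    -0.08  -2.07 -58.37 -37.36] sd [0.7  0.33 0.37 0.01 0.01] pos [0.4959 0.2983 0.1265] w 0.06301694323562564 63.51269602775574 14.7
```

View pics/p3.png

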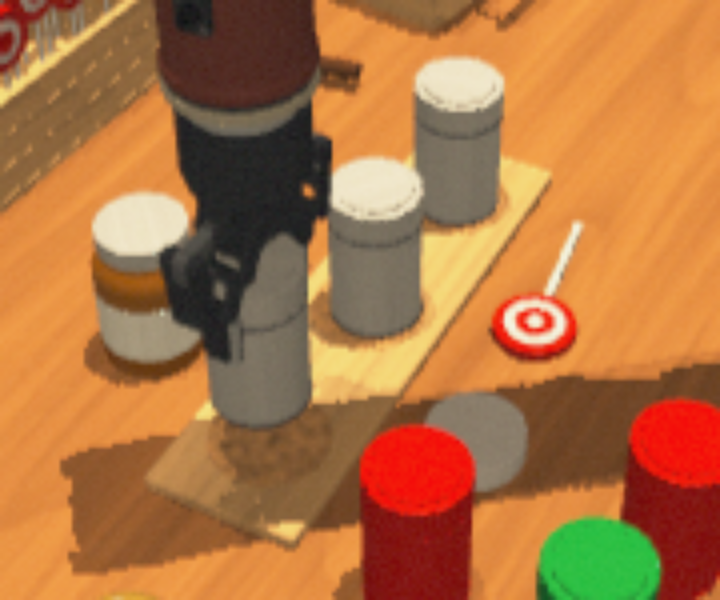

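The left tin is lifted clear and upright above its cork spot (crop (265,430)). It reads about 2.1–2.3 N. I'm setting it back.

Emit:
apply_moves --increments '[[[0,0,12,0,0,0,1],[0,0,12,0,0,0,1],[0,0,10,0,0,0,1],[0,0,6,0,0,0,1],[0,0,3,0,0,0,1],[0,0,1.5,0,0,0,1],[0,0,0,0,0,0,1],[0,0,0,0,0,0,1],[0,0,0,0,0,0,1],[0,0,0,0,0,0,1]]]'

```text
clock: 16.0
eef_pos: [0.4959, 0.2983, 0.0821]
ee_rot: [-0.0, 1.0, -0.0, 0.0]
force: [0.4, -1.0, -2.3]
gripper_width: 0.0629
finger_force: 63.6
```

```bash
python3 - <<'E'
from w import *
force(2)
E
```

```text
force [ -0.38  -0.09  -2.48 -60.37 -35.47] sd [0.33 0.17 0.67 0.01 0.02] pos [0.4959 0.2982 0.0821] w 0.06303195540596823 63.63504767417908 16.1
```

Emit:
apply_moves --increments '[[[0,0,0.5,0,0,0,1],[0,0,0.5,0,0,0,1],[0,0,0.3,0,0,0,1],[0,0,0,0,0,0,1],[0,0,0,0,0,0,0],[0,0,0,0,0,0,0],[0,0,0,0,0,0,0],[0,0,0,0,0,0,0],[0,0,0,0,0,0,0],[0,0,0,0,0,0,0]]]'

```text
clock: 17.35
eef_pos: [0.4959, 0.2982, 0.0807]
ee_rot: [0.0, 1.0, -0.0, -0.0]
force: [0.6, -0.2, -0.0]
gripper_width: 0.0853
finger_force: 0.0
```

```bash
python3 - <<'E'
from w import *
force(3);go([.4992,.1562,.081])
E
```

```text
force [ -0.13  -0.4    0.27 -59.28 -34.55] sd [0.17 0.38 0.19 0.   0.  ] pos [0.4959 0.2982 0.0807] w 0.08547235433826465 0.0 17.5
pos [0.4959 0.2982 0.0807] rv [ 1. -0. -0.] [-0. -0. -1.] j7 -2.36
tool mm [  3.3 142.   -0.3]
```

Emit:
apply_moves --increments '[[[0,0,-30,0,0,0,0],[0,0,-40,0,0,0,0],[0,0,-30,0,0,0,0],[3,50,0,0,0,0,0],[0,50,0,0,0,0,0],[0,42,0,0,0,0,0],[0,0,0,0,0,0,0],[0,0,30,0,0,0,0],[0,0,30,0,0,0,0],[0,0,20,0,0,0,0]]]'

```text
clock: 18.75
eef_pos: [0.4983, 0.1572, 0.0995]
ee_rot: [-0.0, 1.0, 0.0, -0.001]
force: [-0.6, 0.0, -0.2]
gripper_width: 0.0855
finger_force: 0.0
```

Emit:
apply_moves --increments '[[[0,0,20,0,0,0,0],[0,0,0,0,0,0,0],[0,0,0,0,0,0,0],[0,0,0,0,0,0,1],[0,0,0,0,0,0,1],[0,0,0,0,0,0,1],[0,0,0,0,0,0,1],[0,0,0,0,0,0,1],[0,0,0,0,0,0,1],[0,0,0,0,0,0,1]]]'

```text
clock: 20.0
eef_pos: [0.4995, 0.1567, 0.082]
ee_rot: [-0.0, 1.0, -0.0, 0.001]
force: [-1.8, 0.5, 5.6]
gripper_width: 0.063
finger_force: 64.1
```

Emit:
apply_moves --increments '[[[0,0,-5,0,0,0,1],[0,0,-8,0,0,0,1],[0,0,-8,0,0,0,1],[0,0,-8,0,0,0,1],[0,0,-8,0,0,0,1],[0,0,-6,0,0,0,1],[0,0,-2,0,0,0,1],[0,0,0,0,0,0,1],[0,0,0,0,0,0,1],[0,0,0,0,0,0,1]]]'

```text
clock: 21.25
eef_pos: [0.4987, 0.1562, 0.1255]
ee_rot: [0.0, 1.0, -0.0, -0.0]
force: [-0.2, 0.4, -1.7]
gripper_width: 0.0631
finger_force: 64.8
```

```bash
python3 - <<'E'
from w import *
force(8)
E
```

```text
force [ -0.14  -0.11  -1.55 -49.69 -36.68] sd [0.44 0.75 0.46 0.01 0.01] pos [0.4989 0.1563 0.1257] w 0.0629965680977761 64.82145667076111 21.65
```

Emit:
apply_moves --increments '[[[0,0,12,0,0,0,1],[0,0,12,0,0,0,1],[0,0,10,0,0,0,1],[0,0,6,0,0,0,1],[0,0,3,0,0,0,1],[0,0,1,0,0,0,1],[0,0,0.5,0,0,0,1],[0,0,0.5,0,0,0,1],[0,0,0,0,0,0,1],[0,0,0,0,0,0,1]]]'

```text
clock: 22.9
eef_pos: [0.499, 0.1563, 0.082]
ee_rot: [0.0, 1.0, -0.0, 0.0]
force: [-5.3, -1.3, 11.1]
gripper_width: 0.0627
finger_force: 66.0
```

```bash
python3 - <<'E'
from w import *
force(3);go([.5074,.0255,.081])
E
```

```text
force [ -5.38  -1.05  10.99 -46.8  -33.5 ] sd [0.39 0.59 0.04 0.   0.  ] pos [0.4989 0.1564 0.082 ] w 0.06293734133566532 65.99373579025269 23.05
pos [0.4989 0.1564 0.082 ] rv [ 1. -0.  0.] [ 0. -0. -1.] j7 -2.08
tool mm [  8.5 130.9   1. ]
```

Tin is firmly down. Releasing it and going to the right one.

Emit:
apply_moves --increments '[[[0,0,-0.8,0,0,0,1],[0,0,0,0,0,0,0],[0,0,0,0,0,0,0],[0,0,0,0,0,0,0],[0,0,0,0,0,0,0],[0,0,-30,0,0,0,0],[0,0,-40,0,0,0,0],[0,0,-30,0,0,0,0],[8,50,0,0,0,0,0],[0,50,0,0,0,0,0]]]'

```text
clock: 24.3
eef_pos: [0.5074, 0.0553, 0.1821]
ee_rot: [-0.0, 1.0, 0.001, 0.001]
force: [1.0, -0.6, -0.4]
gripper_width: 0.0856
finger_force: 0.0
```

Emit:
apply_moves --increments '[[[0,31,0,0,0,0,0],[0,0,0,0,0,0,0],[0,0,30,0,0,0,0],[0,0,30,0,0,0,0],[0,0,25,0,0,0,0],[0,0,15,0,0,0,0],[0,0,0,0,0,0,0],[0,0,0,0,0,0,0],[0,0,0,0,0,0,1],[0,0,0,0,0,0,1]]]'

```text
clock: 25.55
eef_pos: [0.5076, 0.0255, 0.0827]
ee_rot: [-0.0, 1.0, -0.0, 0.001]
force: [-1.5, 1.5, 6.0]
gripper_width: 0.0629
finger_force: 64.1
```

Emit:
apply_moves --increments '[[[0,0,0,0,0,0,1],[0,0,0,0,0,0,1],[0,0,0,0,0,0,1],[0,0,0,0,0,0,1],[0,0,-8,0,0,0,1],[0,0,-8,0,0,0,1],[0,0,-10,0,0,0,1],[0,0,-10,0,0,0,1],[0,0,-7,0,0,0,1],[0,0,-2,0,0,0,1]]]'

```text
clock: 26.8
eef_pos: [0.5071, 0.0253, 0.1271]
ee_rot: [-0.0, 1.0, -0.0, 0.0]
force: [-0.3, -0.6, -4.3]
gripper_width: 0.0629
finger_force: 66.1
```

```bash
python3 - <<'E'
from w import *
r.grab_frame('top');r.grab_frame('top')
force(8)
E
```

```text
force [ 1.500e-01  1.000e-02 -4.690e+00 -4.962e+01 -3.809e+01] sd [0.45 0.55 0.23 0.16 0.12] pos [0.5068 0.0253 0.1264] w 0.06333222476938699 66.14866733551025 27.3
```

The readings are left 2.1 N, middle 1.6 N and right 4.7 N, so the right tin is the heaviest. I'm raising it.

Emit:
apply_moves --increments '[[[0,0,-15,0,0,0,1],[0,0,-25,0,0,0,1],[0,0,-30,0,0,0,1],[0,0,-30,0,0,0,1],[0,0,-25,0,0,0,1],[0,0,-10,0,0,0,1],[0,0,0,0,0,0,1],[0,0,0,0,0,0,1],[0,0,0,0,0,0,1],[0,0,0,0,0,0,1]]]'

```text
clock: 28.55
eef_pos: [0.5066, 0.0253, 0.261]
ee_rot: [-0.0, 1.0, -0.0, -0.001]
force: [0.1, -0.6, -5.4]
gripper_width: 0.0628
finger_force: 66.5
```

```bash
python3 - <<'E'
from w import *
force(3); im,d=r.grab_frame('side'); save('p4',cv2.resize(im[100:330,90:400],(800,594)))
q=cloud('side',d).reshape(-1,3)
for c in((.496,.298),(.499,.157)):
    k=(np.hypot(q[:,0]-c[0],q[:,1]-c[1])<.05)&(q[:,2]>.114)&(q[:,2]<.13);t=q[k]
    print(cv2.minEnclosingCircle(t[:,:2].astype(np.float32)),np.median(t[:,2]))
k=(np.hypot(q[:,0]-.507,q[:,1]-.025)<.04)&(q[:,2]>.1); print('held bottom',np.percentile(q[k][:,2],[1,3]))
E
```

```text
force [  0.3    0.26  -4.35 -44.98 -42.52] sd [0.92 0.31 0.1  0.01 0.01] pos [0.5068 0.0252 0.2613] w 0.06309948390872566 66.53306365013123 28.7
((0.4983868896961212, 0.29851070046424866), 0.03490784764289856) 0.12135250480991383
((0.49980923533439636, 0.15847247838974), 0.03388311341404915) 0.12124967799993758
held bottom [0.19308005 0.19937564]
```

View pics/p4.png

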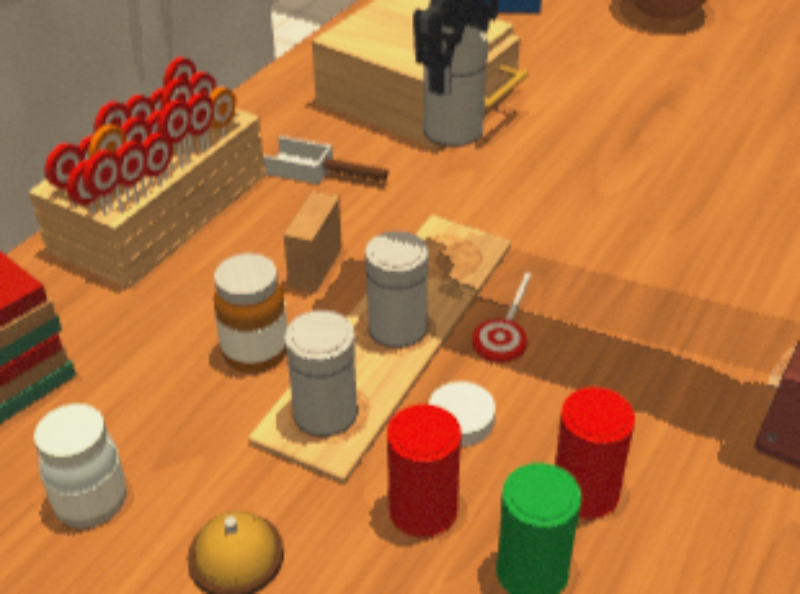

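The right tin is held upright at (455,90), with its underside about 0.19 m up. The other two stand on their spots at (322,375) and (397,290), and nothing else has been disturbed.

```bash
python3 -c "
from rig import r
print(r.sign_off())"
```

```text
the job is handed in; nothing more can be done
None
```

The drawer is fully home, the heaviest tin (right spot, about 4.7 N against 2.1 N left and 1.6 N middle) is held upright with its underside about 19 cm above the counter, the other two stand back on their spots, and the job is handed in.

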